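# Rock a plug-in relay out of its socket

## Robot

A 6-joint arm with a two-finger parallel gripper is mounted at the origin on the work surface. World frame = base frame: x ahead of the robot, y to its left, z up, the work surface at z = 0. Lengths are in m, angles in rad, forces in N, time in s.
With the tool pointing down it reaches from about 0.35 to 0.95 m from the base axis. Payload 17.4 kg.
Tool frame: the origin (TCP) lies between the finger pads; the fingertips stand 14 mm ahead of it and the grasp point (between the pads) lies 5 mm behind it; y points along the fingers, x is the direction in which the jaws open and shut, and the axes are right-handed (so a half turn about y gives the same grasp; the last joint's range is limited). The gripper opens to 93 mm and grips with 3 to 60 N. Pads are 15 mm wide; open, the fingers measure 128 mm over their backs; the gripper's body (75 mm by 188 mm) begins 65 mm behind the grasp point.
Start: joints at [1.203, 0.116, 1.442, -0, 1.584, -0.038], TCP at [0.219, 0.639, 0.233] pointing down, gripper open.
Joint ranges: [-2.83, 2.83], [-0.83, 2.19], [0.07, 2.5], [-1.14, 4.28], [0.01, 3], [-2.97, 2.97]. Speed limits (rad/s): [1.89, 1.89, 2.22, 3.14, 3.14, 3.14].

## Interface

Orientations are given as [roll, pitch, yaw] about the fixed x, y, z axes, in that order (R = Rz(yaw) Ry(pitch) Rx(roll)).
In Python, from bench import * gives the robot as it stands. Calls block until the motion is done:
- reach(position, orientation): joint-space move of the TCP to a pose.
- move_linear(position, ori=None, v=0.15, threshold=None): straight line of the TCP; ori=None keeps the orientation; v is the mean speed in m/s. With threshold (N) it stops when the force on the tool has changed by that much, and returns True; else False.
- move_j(angles): joint-space move.
- set_gripper(opening, effort=None): finger opening in m; effort is the grip in N (None keeps the last); returns when the fingers have stopped.
- wait(seconds).
- ik(position, orientation): joint angles nearest the present ones, or None.
- snapshot(name): name is "scene" or "top" or "wrist"; returns a dict with "img" (480x640x3 uint8, red, green, blue), "fx", "fy", "cx", "cy" (pixels), "cam_to_world" (4x4, takes a point from camera to world coordinates); the wrist camera has in their place "mount" (4x4, takes a point from camera to tool coordinates, whose origin is the TCP and whose axes are the tool frame's). Camera axes: x right, y up, looking along -z (the intrinsics and any distortion apply to the point x, -y, -z); pixel columns grow to the right and rows downward; lengths in m; the calibration is good to about 2 mm. A picture is of the moment at which its call begins: read the wrist's pose just before it. There is no depth.
A pose or a line that the arm cannot do raises PlanningError and nothing moves.
- hand_in(): hands the job in, once; it reports no verdict.
Readings, each from a call of its own:
- read_clock(): time.
- read_joint_pos(): joint angles.
- read_joint_velocities(): joint speeds.
- read_effort(): joint torques, N m.
- read_position(): TCP position.
- read_ee_rot(): TCP orientation.
- read_force(): force on the tool from outside, world axes, zero at the start.
- read_moment(): the same for the moment, N m.
- read_opening(): finger opening in m.
Only numpy, scipy, OpenCV 4.12 (cv2) and the standard library are available. Lean on these libraries where they do the work, as an engineer would, in place of code of your own. Each camera call takes 0.05 s, during which the arm holds its last target.

## Task

The plug-in relay with the clear cover sits tight in its socket on the test board: take its thin cover in a light grip and rock it to and fro in small tilts, easing it up a little with each rock, until its blades come free. The board only stands on its feet, so it must stay flat where it stands (a straight pull lifts it), do not lever the relay right over, and leave the timer and everything else on the bench alone. Finish while still holding the relay, upright and still, just clear of its own socket: all its blades out, but no more than about 2 cm above it.

Things in the scene. Friction and masses are not known exactly. Their poses are not given: they have to be found in the camera images.
- relay_center (a point): Centre of the relay to pull, 18 mm above its underside. Upright box, 28 mm along its x, 21.5 mm along its y, 36 mm high, about 60 g; a thin clear cover shows a copper coil; the lowest 4 mm are a slightly smaller dark base. It sits upright in one of the board's two sockets, axes parallel to the board's. The cover stands about 50 N from each finger. All four sides are free for fingers down to 5 mm above the socket top.
- relay_base (a point): Middle of the relay's underside, on the socket top while seated. Below it two rows of 8 mm blades (at x = +9 and -9 mm) are pinched by springs, each row holding with about 8 N. Leaning about the relay's y axis through this point, 0.1 to 0.2 rad each way (along its long side), slips one row up and one down with no net pull; 1 mm higher per lean walks it out; 8 mm up it is out.
- board: Loose relay test board, 1.3 kg: steel plate 130 mm (x) by 220 mm (y) on four rubber feet; a rail along y carries two dark sockets with screw terminals at both x ends, and two grey end stops; low terminal strip along its -x edge. Origin: centre of its underside, on the bench, z up. Socket tops are 42 mm above it, the terminal steps 7.5 and 14 mm lower. Pulling a part straight up (16 N) tips it.
- socket_a (a point): Centre of the top face of the socket at +y of the board, 38 mm from the board's middle. Socket: 30 mm along y, 76 mm along x with its terminal steps. The part it carries sits on this face.
- socket_b (a point): Centre of the top face of the other, equal socket, at -y of the board, 38 mm from its middle.
- timer_center (a point): Centre of the plug-in timer in the other socket, 24 mm above the socket top: opaque light grey box 28 mm by 21.5 mm, 48 mm high, with a small dark dial on top (54 mm in all). To be left alone.
- spare_relay: A second clear-covered relay like the first, lying loose on its wide side on the bench beside the board, 21.5 mm high. Origin on the bench under the middle of its base edge. To be left alone.
- screwdriver: Screwdriver 170 mm long with a grey handle, lying loose on the bench. To be left alone.
- meter: Dark hand-held multimeter 155 by 78 by 34 mm lying on its back, loose on the bench. Origin: centre of its underside. To be left alone.

How it is judged:
On the way, in this order (a step that is already met when the one before it is completed fails the run):
1. the relay has been leaned over (3 degrees or more) in its socket (angle between relay_center's own z axis and vertical above 0.052 rad and z of relay_center in the frame of board below 0.0675 m), for 0.02 s.
2. it has been rocked back through upright, still in the socket (angle between relay_center's own z axis and vertical below 0.035 rad and z of relay_center in the frame of board below 0.0675 m), for 0.02 s.
3. it has been leaned over again in the socket (angle between relay_center's own z axis and vertical above 0.052 rad and z of relay_center in the frame of board below 0.069 m), for 0.02 s.
At the end, for the whole second after the job is handed in: Held in the fingers (at least 3 N), the relay is upright within 8 degrees and still, over its own socket within 15 mm, raised 8.5 to 32 mm above its seated height and touching nothing of the board; the board stands flat within 10 mm of where it stood, the timer still in its socket (z of relay_center in the frame of board between 0.0685 and 0.092 m and (horizontal distance between relay_center and socket_a below 0.015 m or horizontal distance between relay_center and socket_b below 0.015 m) and distance of relay_center from where it was at the start of the episode below 0.045 m and angle between relay_center's own z axis and vertical below 0.14 rad and linear speed of relay below 0.02 m/s and contact force between relay and board below 0.05 N and contact force between the fingers and relay above 3 N and distance of board from where it was at the start of the episode below 0.01 m and angle between board's own z axis and vertical below 0.015 rad and distance of timer_center from where it was at the start of the episode below 0.02 m and contact force between the arm and board below 0.5 N); the arm keeps its last pose, push and grip.
It fails at once if the board is lifted or tipped off its feet (more than 1.4 degrees, or 4 mm), or pushed more than 10 mm along the bench (angle between board's own z axis and vertical above 0.025 rad or height (world z) of board above 0.004 m or distance of board from where it was at the start of the episode above 0.01 m).
It fails at once if the cover is squeezed harder than about 50 N by each finger (105 N over both) (contact force between the fingers and relay above 105 N).
It fails at once if the relay is levered over more than 20 degrees (angle between relay_center's own z axis and vertical above 0.35 rad).
It fails at once if the timer is tipped, pulled up or carried off (angle between timer_center's own z axis and vertical above 0.1 rad or distance of timer_center from where it was at the start of the episode above 0.02 m).
It fails at once if the spare relay, the screwdriver or the meter is disturbed (distance of any of spare_relay, screwdriver, meter from where it was at the start of the episode above 0.015 m).
It also fails if it takes over 42 s, if anything falls off the work surface, if the arm or the gripper's body presses on something with over 40 N, if the wrist force passes 120 N, or if a joint passes its speed limit or range.

## Working session

There is one attempt and no reset: what is moved stays moved. The work goes in short steps, each a Python script; the robot and the scene stay as the last script left them, time stands still between calls to the robot, and variables do not carry over. Pictures are saved under pics/ and viewed, and the job is handed in when it is done.

```bash
ls; mkdir -p pics
python3 - <<'E'
from bench import *
import cv2, numpy as np, pickle
for n in ["scene","top"]:
    s=snapshot(n); cv2.imwrite(f"pics/{n}0.png",cv2.cvtColor(s["img"],cv2.COLOR_RGB2BGR))
    pickle.dump(s,open(f"{n}.pkl","wb"))
    print(n,s["fx"],s["fy"],s["cx"],s["cy"],np.round(s["cam_to_world"],4).tolist(),[k for k in s])
print(read_clock(),read_opening(),read_force())
E
```

```text
pics
scene 462.13053136915596 462.13053136915596 324.5353701884657 232.16829470736468 [[0.3992, -0.683, 0.6117, 1.0783], [0.9169, 0.301, -0.2622, -0.2495], [-0.0051, 0.6655, 0.7464, 0.731], [0.0, 0.0, 0.0, 1.0]] ['img', 'fx', 'fy', 'cx', 'cy', 'cam_to_world']
top 450.8842803014477 450.8842803014477 312.8279311832689 240.76304258600234 [[0.0072, 0.9933, -0.115, 0.4319], [-0.9997, 0.0047, -0.0221, -0.0096], [-0.0215, 0.1151, 0.9931, 0.9419], [0.0, 0.0, 0.0, 1.0]] ['img', 'fx', 'fy', 'cx', 'cy', 'cam_to_world']
0.1 0.0929874379489524 [ 0.31618141  1.02547341 -0.07162598]
```

View pics/scene0.png

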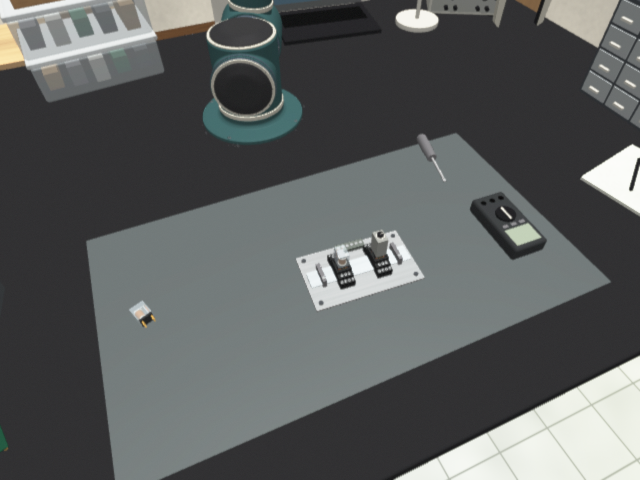

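View pics/top0.png

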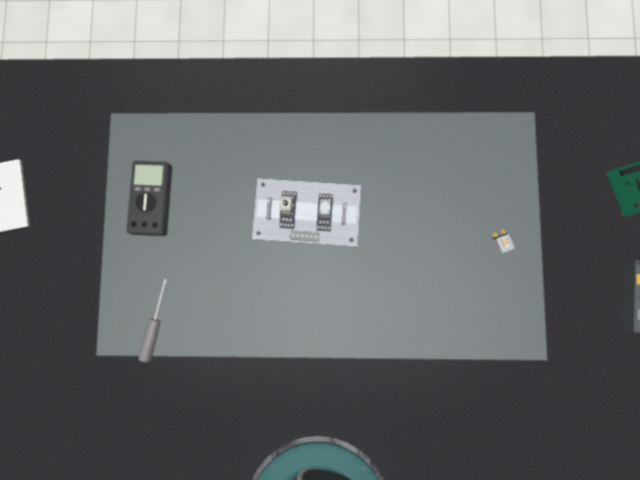

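Top view: the relay sits in the right socket (about px 325,207), the timer in the left one (287,203), and the terminal strip faces the robot. So the relay is in socket_b and the board yaw is near 0. Enlarging for measurement.

Run:
```python
import cv2
t=cv2.imread("pics/top0.png"); cv2.imwrite("pics/topc.png",cv2.resize(t[170:256,245:370],None,fx=6,fy=6,interpolation=cv2.INTER_CUBIC))
t=cv2.imread("pics/scene0.png"); cv2.imwrite("pics/scenec.png",cv2.resize(t[222:312,290:430],None,fx=5.5,fy=5.5,interpolation=cv2.INTER_CUBIC))
```

```text
(no output)
```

View pics/topc.png

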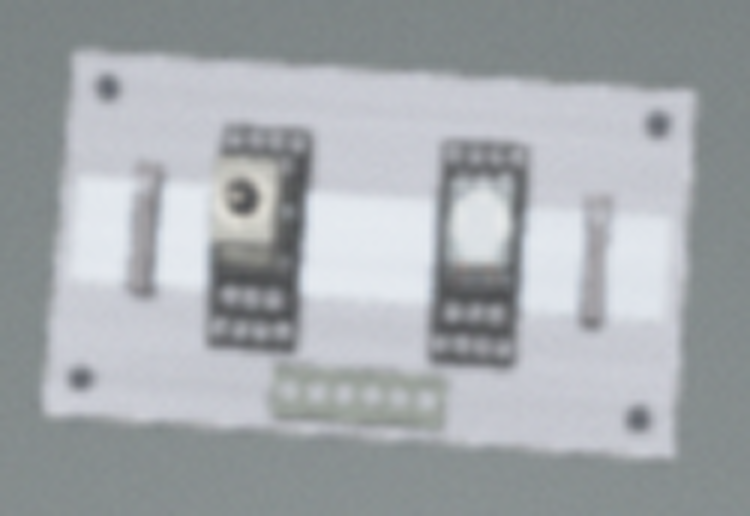

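View pics/scenec.png

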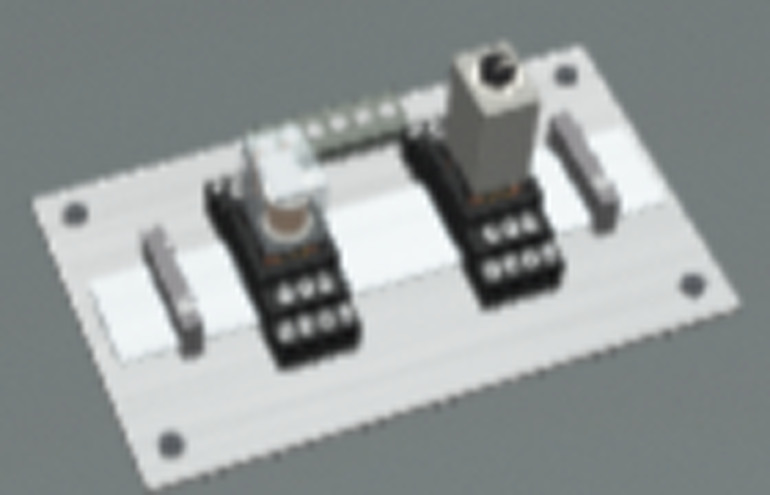

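The top crop shows the plate corners at (75,50), (695,90), (675,457) and (45,415). The relay top sits around (480,222) in the crop.

```bash
cat > h.py <<'E'
import numpy as np, pickle
def ray(s,u,v):
    T=np.array(s["cam_to_world"]); d=T[:3,:3]@np.array([(u-s["cx"])/s["fx"],-(v-s["cy"])/s["fy"],-1]); return T[:3,3],d
def onz(s,u,v,z):
    o,d=ray(s,u,v); return o+d*(z-o[2])/d[2]
def proj(s,p):
    T=np.array(s["cam_to_world"]); q=T[:3,:3].T@(np.asarray(p)-T[:3,3]); return s["cx"]+s["fx"]*q[0]/-q[2], s["cy"]-s["fy"]*q[1]/-q[2]
E
python3 - <<'E'
from h import *
top=pickle.load(open("top.pkl","rb")); sc=pickle.load(open("scene.pkl","rb"))
T=[(75,50),(695,90),(675,457),(45,415)]
S=[(150,488),(740,302),(582,45),(35,200)] # scene order: TR? +x,-y ; +x,+y ; -x,+y; -x,-y
for z in (0.008,0.012,0.016):
    P=np.array([onz(top,245-.5+(x+.5)/6,170-.5+(y+.5)/6,z)[:2] for x,y in T])
    Q=np.array([onz(sc,290-.5+(x+.5)/5.5,222-.5+(y+.5)/5.5,z)[:2] for x,y in S])
    for A in (P,Q):
        print(z,A.mean(0).round(4),[round(np.linalg.norm(A[i]-A[i-1]),4) for i in range(4)])
    print(P.round(3).tolist(),Q.round(3).tolist())
    print("yaw",np.arctan2(*( (P[0]+P[3]-P[1]-P[2])*[-1,1])),np.arctan2(*((Q[1]+Q[2]-Q[0]-Q[3])*[-1,1])))
for n,(u,v) in dict(reltop=(480,222)).items(): print(onz(top,244.5+u/6,169.5+v/6,.078))
E
```

```text
0.008 [0.6019 0.0249] [np.float64(0.1305), np.float64(0.2196), np.float64(0.1301), np.float64(0.2197)]
0.008 [0.5972 0.0296] [np.float64(0.1293), np.float64(0.2194), np.float64(0.1289), np.float64(0.2194)]
[[0.674, 0.131], [0.66, -0.088], [0.53, -0.081], [0.544, 0.138]] [[0.655, -0.084], [0.668, 0.134], [0.54, 0.144], [0.526, -0.075]]
yaw -0.06304483998633854 -0.06141880848316629
0.012 [0.6012 0.0248] [np.float64(0.1299), np.float64(0.2186), np.float64(0.1295), np.float64(0.2187)]
0.012 [0.5998 0.028 ] [np.float64(0.1286), np.float64(0.2182), np.float64(0.1282), np.float64(0.2181)]
[[0.673, 0.13], [0.659, -0.088], [0.53, -0.081], [0.543, 0.138]] [[0.657, -0.085], [0.67, 0.132], [0.543, 0.141], [0.529, -0.076]]
yaw -0.0630448399863386 -0.06141880848316686
0.016 [0.6004 0.0246] [np.float64(0.1294), np.float64(0.2177), np.float64(0.129), np.float64(0.2178)]
0.016 [0.6025 0.0265] [np.float64(0.1279), np.float64(0.2169), np.float64(0.1274), np.float64(0.2169)]
[[0.672, 0.129], [0.658, -0.088], [0.529, -0.08], [0.543, 0.137]] [[0.66, -0.086], [0.673, 0.13], [0.546, 0.139], [0.532, -0.077]]
yaw -0.0630448399863389 -0.06141880848316637
[ 0.59912641 -0.01260788  0.078     ]
```

Run:
```python
from bench import *
from h import *
import cv2
print(read_ee_rot(),read_position())
yaw=-0.062; p=[0.5976,-0.0117,0.20]
for y in (yaw,yaw+np.pi):
    print(y,ik(p,[-np.pi/2,0,y]))
reach([0.53,-0.012,0.22],[-np.pi/2,0,yaw])
print(read_clock(),read_joint_pos())
pos=read_position();rot=read_ee_rot();s=snapshot("wrist")
s["pos"]=pos;s["rot"]=rot;pickle.dump(s,open("w1.pkl","wb"))
cv2.imwrite("pics/w1.png",cv2.cvtColor(s["img"],cv2.COLOR_RGB2BGR))
print(np.round(s["mount"],3),[k for k in s if k not in("img","mount")])
```

```text
[-1.57076699e+00  1.05114749e-03  1.24096695e+00] [0.2185575  0.63845732 0.23197354]
-0.062 [-6.22512715e-02 -4.12523758e-02  1.65596154e+00  0.00000000e+00
  1.52688349e+00 -2.51271537e-04]
3.0795926535897933 None
2.6583 [-6.97180534e-02 -1.99005150e-01  1.76732037e+00  6.95264929e-05
  1.57329768e+00 -8.76630353e-03]
[[ 1.     0.    -0.     0.   ]
 [-0.     0.278 -0.961 -0.152]
 [-0.     0.961  0.278  0.076]
 [ 0.     0.     0.     1.   ]] ['fx', 'fy', 'cx', 'cy', 'pos', 'rot']
```

View pics/w1.png

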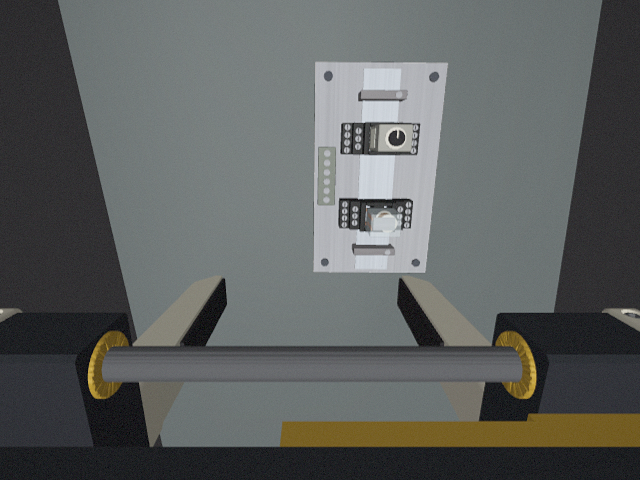

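The wrist view confirms the relay in the lower (-y) socket at about px (382,220), off to the right because the TCP was kept short in x. Moving over it for a closer look.

Run:
```python
from bench import *
from h import *
import cv2
from scipy.spatial.transform import Rotation as Ro
yaw=-0.062
move_linear([0.5976,-0.0117,0.16],[-np.pi/2,0,yaw],v=0.1)
wait(0.2)
pos=read_position();rot=read_ee_rot();s=snapshot("wrist")
W=np.eye(4);W[:3,:3]=Ro.from_euler("xyz",rot).as_matrix();W[:3,3]=pos
s["cam_to_world"]=W@np.array(s["mount"]);pickle.dump(s,open("w2.pkl","wb"))
im=cv2.cvtColor(s["img"],cv2.COLOR_RGB2BGR)
cv2.imwrite("pics/w2.png",im)
print(pos,rot,read_clock(),read_force(), proj(s,[0.5976,-0.0117,0.042]))
u,v=map(int,proj(s,[0.5976,-0.0117,0.06]))
x0,y0=u-80,v-60
cv2.imwrite("pics/w2c.png",cv2.resize(im[y0:y0+120,x0:x0+160],None,fx=5,fy=5,interpolation=cv2.INTER_CUBIC));print(x0,y0)
```

```text
[ 0.59752582 -0.01170346  0.16053714] [-1.57076657e+00 -7.86452653e-04 -6.20271915e-02] 4.0083 [ 0.2348998  -0.77168545 -0.22632109] (np.float64(311.4399153503744), np.float64(236.858946319845))
231 183
```

View pics/w2.png

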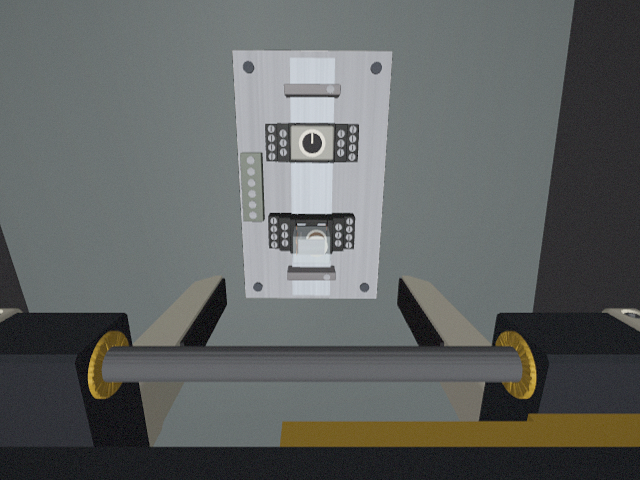

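View pics/w2c.png

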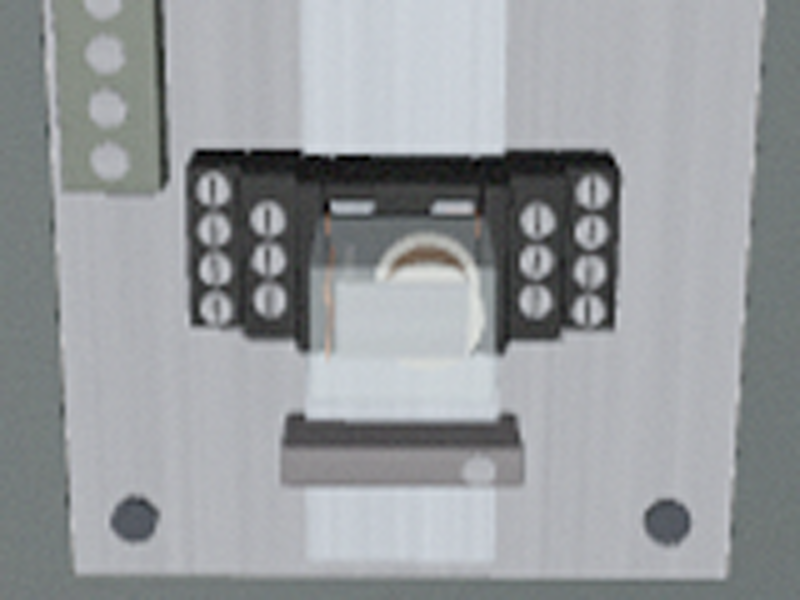

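Wrist crop: the relay's top face spans columns 310–495 and rows about 268–355, and the outer socket terminals span columns 190–617.

Run:
```python
from h import *
s=pickle.load(open("w2.pkl","rb"))
f=lambda u,v,z: onz(s,230.5+u/5,182.5+v/5,z).round(4)
a,b=f(310,311,.078),f(495,311,.078);print("top L,R",a,b,(a+b)/2,np.linalg.norm(a-b))
a,b=f(402,268,.078),f(402,355,.078);print("top back,front",a,b,(a+b)/2,np.linalg.norm(a-b))
a,b=f(190,245,.028),f(617,245,.028);print("sock ends",a,b,(a+b)/2,np.linalg.norm(a-b))
a,b=f(75,575,.01),f(728,575,.01);print("plate front",a,b,(a+b)/2,np.linalg.norm(a-b))
g=lambda u,v,z: onz(s,u,v,z).round(4)
for z in (.008,.012):
    P=np.array([g(233,51.5,z),g(392,51.5,z),g(377,297.5,z),g(245.5,297.5,z)]);c=P.mean(0);d=(P[0]+P[1]-P[2]-P[3])
    yaw=np.arctan2(-d[0],d[1]);print(c,yaw,[np.linalg.norm(P[i]-P[i-1]).round(4) for i in range(4)],c[:2]-.038*np.array([-np.sin(yaw),np.cos(yaw)]))
```

```text
top L,R [ 0.584  -0.0067  0.078 ] [ 0.6111 -0.0084  0.078 ] [ 0.59755 -0.00755  0.078  ] 0.02715326867984775
top back,front [ 0.5979 -0.001   0.078 ] [ 0.597  -0.0143  0.078 ] [ 0.59745 -0.00765  0.078  ] 0.013330416347586447
sock ends [ 0.5599 -0.0084  0.028 ] [ 0.635  -0.0131  0.028 ] [ 0.59745 -0.01075  0.028  ] 0.07524692684754646
plate front [ 0.5279 -0.079   0.01  ] [ 0.6572 -0.0871  0.01  ] [ 0.59255 -0.08305  0.01   ] 0.12955346386723895
[0.600325 0.02575  0.008   ] -0.06752015587229145 [np.float64(0.2201), np.float64(0.1298), np.float64(0.2202), np.float64(0.1313)] [ 0.59776118 -0.01216341]
[0.600325 0.02625  0.012   ] -0.06750227066613587 [np.float64(0.2171), np.float64(0.1281), np.float64(0.2172), np.float64(0.1297)] [ 0.59776186 -0.01166346]
```

Estimates agree: socket_b is at about (0.5976, -0.0118), yaw about -0.064, and the sizes match within 1 mm. Descending with the jaws along the relay's long side.

Run:
```python
from bench import *
from h import *
import cv2
yaw=-0.064
set_gripper(0.050,20)
r=move_linear([0.5976,-0.0118,0.065],[-np.pi/2,0,yaw],v=0.06,threshold=6)
print(r,read_position(),read_force())
f0=read_force()
set_gripper(0.031,20); wait(.2); print(read_opening(),read_force()-f0)
set_gripper(0.0,20); wait(.3); print(read_opening(),read_force()-f0,read_moment(),read_position(),read_clock())
s=snapshot("wrist"); cv2.imwrite("pics/w3.png",cv2.cvtColor(s["img"],cv2.COLOR_RGB2BGR))
s=snapshot("scene"); im=cv2.cvtColor(s["img"],cv2.COLOR_RGB2BGR); cv2.imwrite("pics/s3.png",cv2.resize(im[170:320,270:470],None,fx=4,fy=4,interpolation=cv2.INTER_CUBIC))
```

```text
False [ 0.59777862 -0.0118173   0.06539103] [-0.07283501  0.97445197  0.15994249]
0.031389954238985114 [ 0.05896921 -0.65513299  0.13587239]
0.02809253401838497 [-5.27255376 -1.17962532  4.09173028] [0.02589211 1.06810368 0.04760965] [ 0.59738899 -0.01179914  0.0650089 ] 7.8917
```

View pics/w3.png

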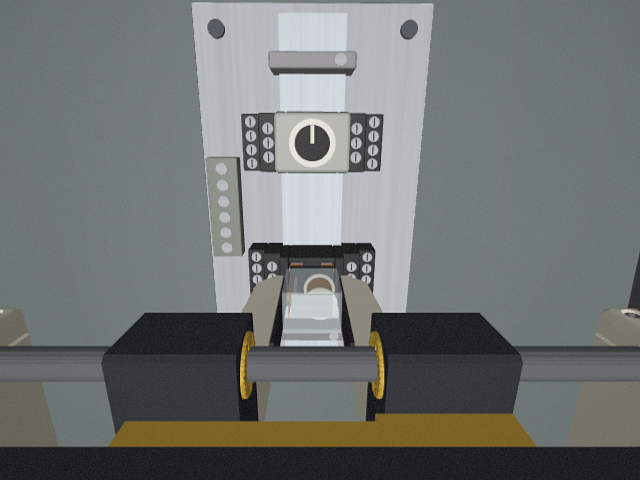

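View pics/s3.png

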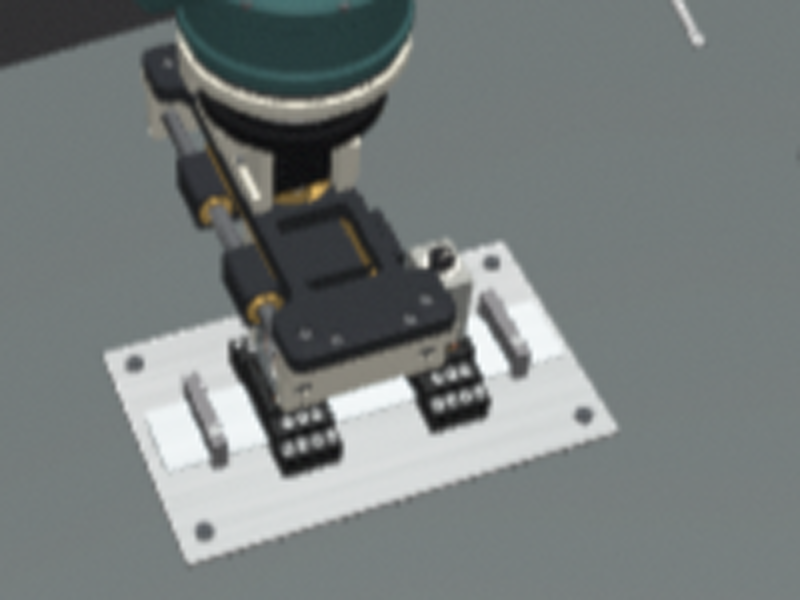

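The opening of 28.1 mm equals the relay's length, so the grip is good. The wrist view shows the relay between the pads at about (313,295), and the board has not shifted. First lean, with the forces monitored.

```bash
cat >> h.py <<'E'
from bench import *
yaw=-0.064; bx,by=0.5974,-0.0118
def lean(th,rise,v=0.012,h=0.023):
    c,s=np.cos(yaw),np.sin(yaw)
    off=h*np.sin(th)
    p=[bx+c*off,by+s*off,0.042+rise+h*np.cos(th)]
    move_linear(p,[-np.pi/2,th,yaw],v=v)
    print("th",th,"rise",rise,"F",read_force().round(1),"M",read_moment().round(2),"pos err mm",((read_position()-p)*1e3).round(1),"pitch",read_ee_rot()[1].round(3),"open",round(read_opening()*1e3,2),"t",read_clock(),flush=True)
E
python3 - <<'E'
from h import *
lean(0,0); wait(.2); print(read_force(),read_moment())
lean(0.04,0.0002); lean(0.08,0.0005); lean(0.12,0.0008)
wait(.2);print(read_force(),read_moment())
E
```

```text
th 0 rise 0 F [-2.9  0.5  3.4] M [0.   0.84 0.05] pos err mm [-0.  0.  0.] pitch 0.0 open 27.45 t 8.2417
[-4.56734021  0.01313664  2.2152131 ] [-0.04367789  0.91304486 -0.02927925]
th 0.04 rise 0.0002 F [-7.2  0.6  6.3] M [ 0.03  1.38 -0.02] pos err mm [-0.1  0.  -0.1] pitch 0.041 open 27.87 t 8.6917
th 0.08 rise 0.0005 F [-7.5 -0.4  4.2] M [0.   1.41 0.01] pos err mm [-0.1  0.  -0.1] pitch 0.08 open 27.91 t 8.9417
th 0.12 rise 0.0008 F [-5.9  0.3  3.1] M [-0.01  1.33 -0.02] pos err mm [-0.1  0.  -0.3] pitch 0.12 open 27.74 t 9.1917
[-4.5859078   0.73150448  2.58880923] [-0.06305483  1.01559853  0.02652653]
```

Run:
```python
from h import *
import cv2
s=snapshot("wrist"); im=cv2.cvtColor(s["img"],cv2.COLOR_RGB2BGR); a=im[200:350,220:420]
lean(0.14,0.001)
lean(0.0,0.0014); lean(-0.12,0.0019); wait(.1); print(read_force(),read_moment())
s=snapshot("wrist"); im=cv2.cvtColor(s["img"],cv2.COLOR_RGB2BGR); b=im[200:350,220:420]
cv2.imwrite("pics/w4.png",cv2.resize(np.vstack([a,b]),None,fx=2,fy=2,interpolation=cv2.INTER_CUBIC)[:600])
```

```text
th 0.14 rise 0.001 F [-4.3  0.1  0.6] M [-0.09  0.77  0.04] pos err mm [-0.  -0.  -0.3] pitch 0.14 open 27.87 t 9.6917
th 0.0 rise 0.0014 F [-4.4  0.7 -5.4] M [-0.02  1.11  0.01] pos err mm [-0.7  0.1 -0.4] pitch 0.002 open 27.9 t 10.1167
th -0.12 rise 0.0019 F [-3.5  0.9 -5. ] M [-0.04  0.72 -0.02] pos err mm [-0.1  0.   0. ] pitch -0.118 open 27.88 t 10.5
[-4.19425583  0.31521833 -1.50009531] [ 0.0135422   1.28181973 -0.05054733]
```

View pics/w4.png

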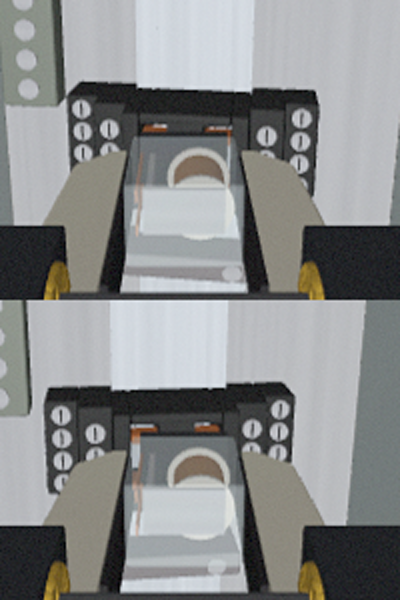

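The camera turns with the tool: the relay stays fixed between the pads while the board swings beneath it, so it leans with the grip. Pull stays at 5 N or less. Continuing to rock.

Run:
```python
from h import *
import cv2
th=-0.13; r=0.0019
for i in range(4):
    th=-th; r+=0.0009
    lean(th,r); 
wait(.1); print(read_force(),read_moment())
s=snapshot("scene"); im=cv2.cvtColor(s["img"],cv2.COLOR_RGB2BGR); cv2.imwrite("pics/s5.png",cv2.resize(im[170:320,270:470],None,fx=4,fy=4,interpolation=cv2.INTER_CUBIC))
s=snapshot("wrist"); im=cv2.cvtColor(s["img"],cv2.COLOR_RGB2BGR); b=im[200:350,220:420]
cv2.imwrite("pics/w5.png",cv2.resize(b,None,fx=4,fy=4,interpolation=cv2.INTER_CUBIC))
```

```text
th 0.13 rise 0.0028 F [-0.5  0.8  0.8] M [-0.08 -0.03  0.  ] pos err mm [ 0.7 -0.1  0.3] pitch 0.129 open 27.88 t 11.2833
th -0.13 rise 0.0037 F [-5.7  0.8 -0.9] M [0.03 1.23 0.02] pos err mm [-0.4  0.   0. ] pitch -0.128 open 27.77 t 11.9333
th 0.13 rise 0.0046 F [ 3.4 -0.4  0.6] M [-0.25 -0.5   0.05] pos err mm [ 1.1 -0.1  0.3] pitch 0.128 open 28.0 t 12.5833
th -0.13 rise 0.0055 F [-1.2  0.6 -2. ] M [-0.02  0.34 -0.05] pos err mm [-0.2  0.   0.2] pitch -0.129 open 27.66 t 13.2333
[-5.7877346   1.37670522  3.28814017] [ 0.01112383  1.25283251 -0.01172709]
```

View pics/s5.png

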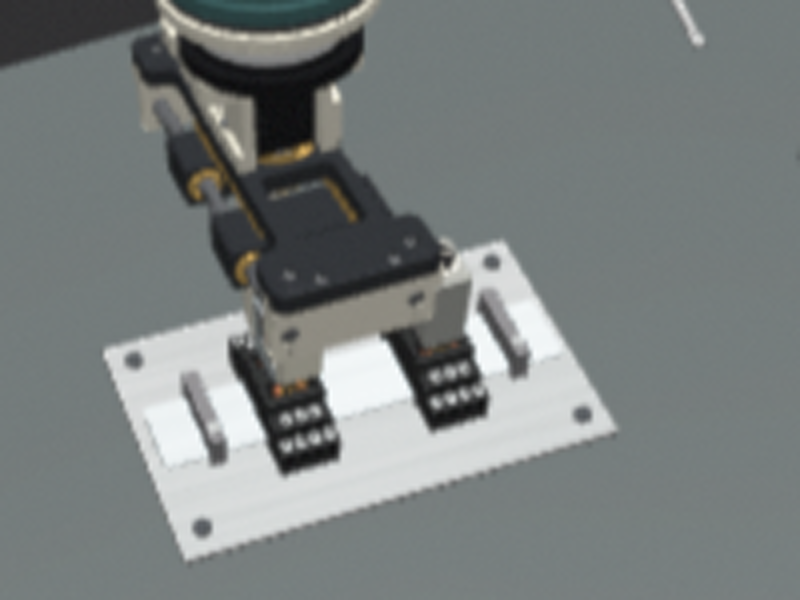

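View pics/w5.png

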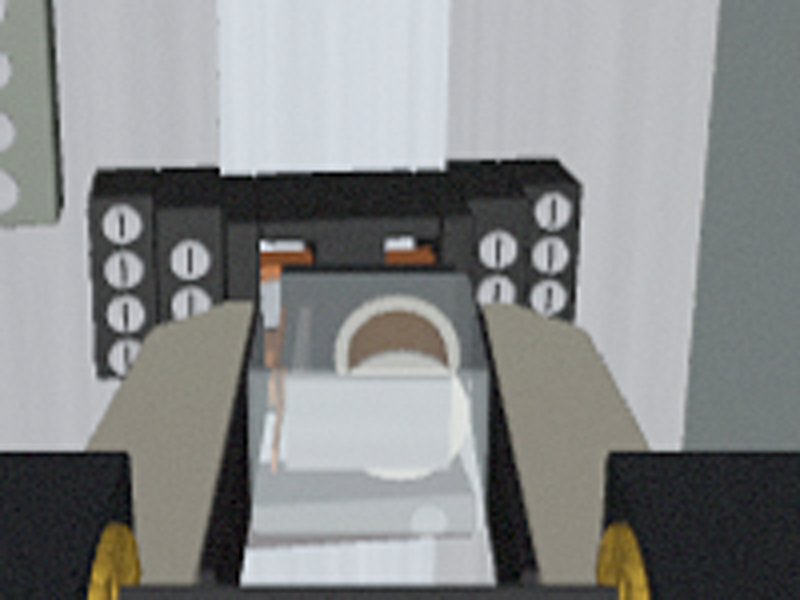

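The relay is rising: copper spring blades now show below its base at about (285,255) and (410,255) in the crop. The board's corner is essentially unmoved. Continuing.

Run:
```python
from h import *
import cv2
th=-0.13; r=0.0055
for i in range(4):
    th=-th; r+=0.0009
    lean(th,r); 
wait(.1); print(read_force(),read_moment())
s=snapshot("scene"); im=cv2.cvtColor(s["img"],cv2.COLOR_RGB2BGR); cv2.imwrite("pics/s6.png",cv2.resize(im[170:320,270:470],None,fx=4,fy=4,interpolation=cv2.INTER_CUBIC))
s=snapshot("wrist"); im=cv2.cvtColor(s["img"],cv2.COLOR_RGB2BGR); b=im[200:350,220:420]
cv2.imwrite("pics/w6.png",cv2.resize(b,None,fx=4,fy=4,interpolation=cv2.INTER_CUBIC))
```

```text
th 0.13 rise 0.0063999999999999994 F [0.1 1.6 5.1] M [ 0.42  0.11 -0.02] pos err mm [1.1 0.2 0.2] pitch 0.13 open 27.65 t 14.0833
th -0.13 rise 0.007299999999999999 F [-5.8  2.2  5.7] M [0.29 1.36 0.06] pos err mm [-0.   0.1 -0. ] pitch -0.127 open 28.03 t 14.7333
th 0.13 rise 0.008199999999999999 F [ 0.6 -0.1 -1.3] M [-0.05 -0.02  0.01] pos err mm [ 0.4 -0.1 -0.5] pitch 0.13 open 27.96 t 15.3833
th -0.13 rise 0.009099999999999999 F [ 0.6 -0.1 -1. ] M [-0.09  0.19 -0.03] pos err mm [-0.1 -0.   0.5] pitch -0.13 open 27.57 t 16.0333
[-0.42132898 -0.51411299 -0.89225558] [-0.08691926  0.11883479 -0.00508073]
```

View pics/s6.png

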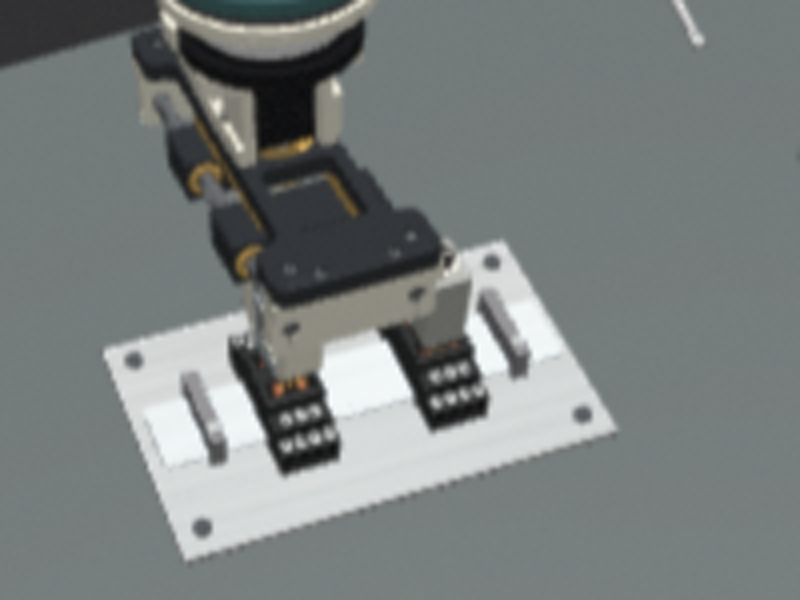

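View pics/w6.png

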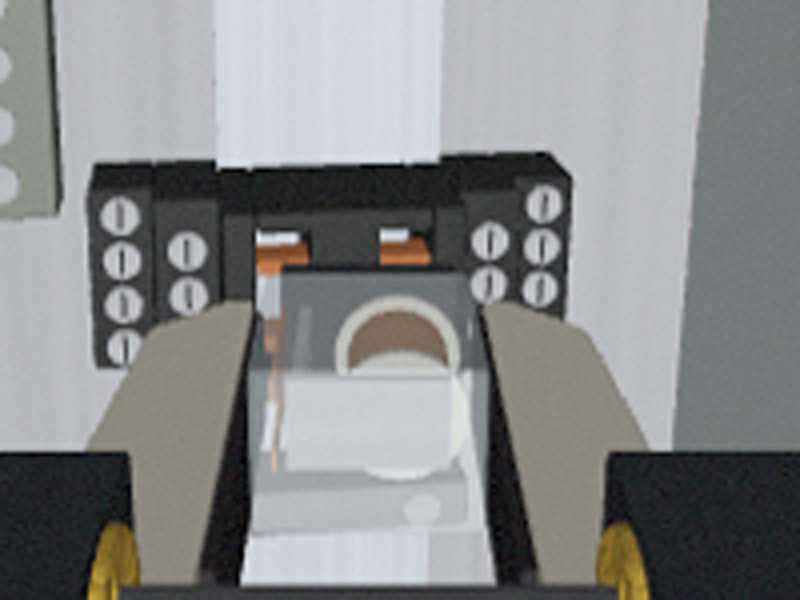

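Force has dropped to about the relay's own weight, so the springs no longer hold it. Bringing it upright and slightly higher, clear of the socket.

Run:
```python
from h import *
import cv2
lean(0,0.0105); wait(.2); print(read_force())
lean(0,0.0165,v=0.02); wait(.5); print(read_force(),read_joint_velocities().round(4))
s=snapshot("scene"); im=cv2.cvtColor(s["img"],cv2.COLOR_RGB2BGR); cv2.imwrite("pics/s7.png",cv2.resize(im[170:320,270:470],None,fx=4,fy=4,interpolation=cv2.INTER_CUBIC))
s=snapshot("wrist"); im=cv2.cvtColor(s["img"],cv2.COLOR_RGB2BGR); b=im[200:350,220:420]
cv2.imwrite("pics/w7.png",cv2.resize(b,None,fx=4,fy=4,interpolation=cv2.INTER_CUBIC))
```

```text
th 0 rise 0.0105 F [0.  1.  0.3] M [-0.04  0.1   0.03] pos err mm [ 0.2 -0.  -0.6] pitch -0.0 open 28.04 t 16.6667
[-0.28747394  0.26740774 -1.04542243]
th 0 rise 0.0165 F [ 0.9 -0.   0.1] M [-0.07  0.    0.01] pos err mm [ 0.1 -0.   0.2] pitch -0.0 open 27.71 t 17.3167
[-0.11940257  0.43124431 -0.84060035] [ 0.0005 -0.0014  0.0003  0.0005  0.0003 -0.0001]
```

View pics/s7.png

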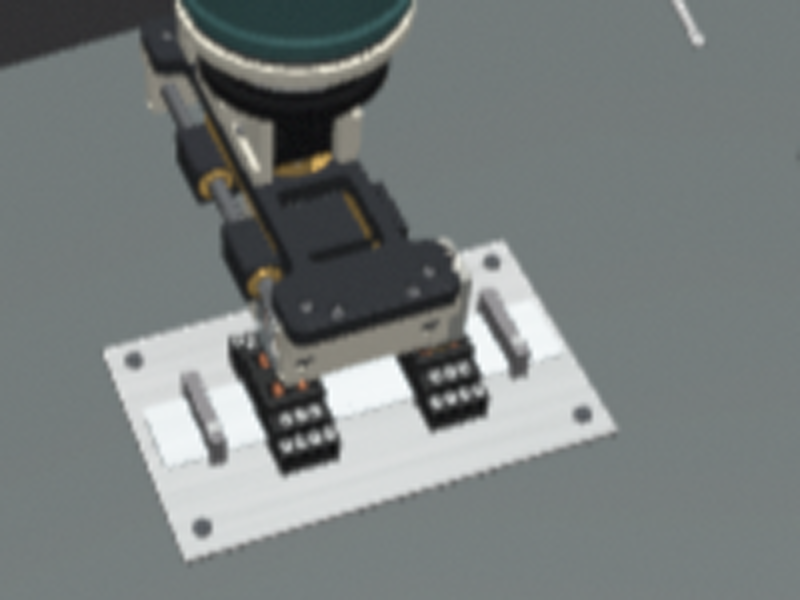

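View pics/w7.png

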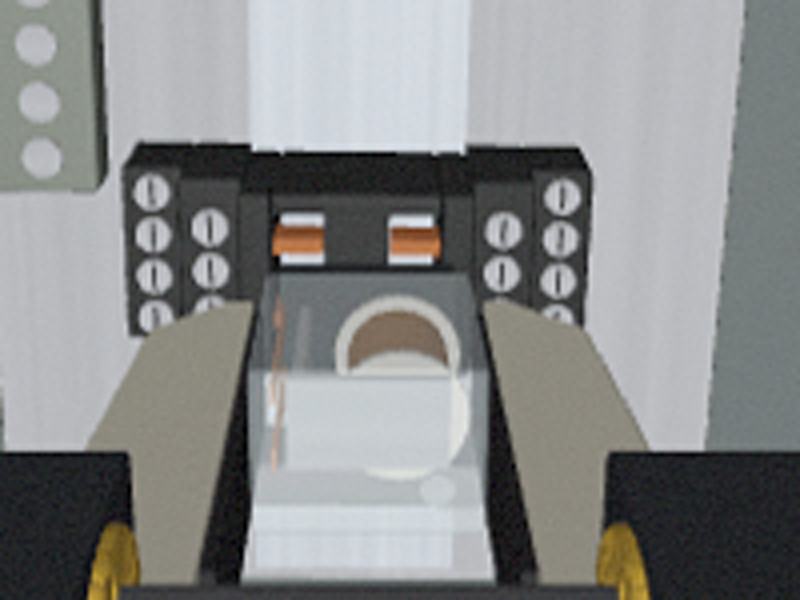

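The relay sits at the same place between the pads as at the grasp (back edge row 268 now, 267 then), so it has not slipped. The blades hang free above the open socket slots.

Run:
```python
from bench import *
print(read_force(),read_opening(),read_position(),read_clock()); hand_in()
```

```text
[ 0.2644269   0.67081758 -0.52334799] 0.02784671711016688 [ 0.59741931 -0.01178428  0.08150673] 17.9167
the job is handed in; nothing more can be done
```

I rocked the relay out of socket_b and handed in at about 18 s, still holding it upright about 16.5 mm above its seated height. The hand-in reports no verdict.

I gripped it along its long side at 20 N and made ten leans of about ±0.13 rad, raising it roughly 0.9 mm each time. The largest upward pull I read was about 5 N, well below the 16 N that tips the board.

**Last checks:**
- **Relay free:** the force reading is down to about the relay's own weight. The wrist picture shows its base clear above the open socket slots.
- **Grip:** the opening is 27.8 mm, matching the 28 mm relay, and it has not visibly slipped in the pads. The arm is still.
- **Board and timer:** the board looks flat and within about 1 mm of where it was, and the timer is still in its socket.
- **Other items:** the arm never went near the spare relay, the screwdriver or the meter. I did not picture the spare relay and the meter again after the start.

No check failed. The tool was pushed up to about 1 mm sideways during some leans, with side forces under 8 N.

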